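Load a shelf bracket into the drilling jig and cam it tight

ROBOT

A 6-joint arm with a two-finger parallel gripper is mounted at the origin on a cart in front of the work surface, level with it; the furniture and walls round the work are solid. World frame = base frame: x ahead of the robot, y to its left, z up, the work surface at z = 0. Lengths are in m, angles in degrees, forces in N, time in s.
With the tool pointing down it reaches from about 0.3 to 0.75 m from the base axis. Payload 8.5 kg.
Tool frame: the origin (TCP) lies midway between the tips of the shut fingers; the grasp point (between the pads) lies 19 mm behind it (env.hold_point_z is the distance from the TCP to the grasp point, in m); z points along the fingers, y is the line along which they close (so a half turn about z gives the same grasp; the last joint's range is limited). The gripper opens to 85 mm and grips with 20 to 120 N. Pads are 22 mm wide; open, the fingers measure 114 mm over their backs; the gripper's body (76 mm by 85 mm) begins 54 mm behind the grasp point. The pads swing forward as they close: fully open they stand 13 mm farther back than shut.
Start: joints at [55.846, 21.807, 74.336, -0, 83.858, -12.336], TCP at [0.204, 0.511, 0.231] pointing down, gripper open.
Joint ranges: [-178.18, 178.18], [-50.72, 133.34], [12.68, 142.11], [-81.47, 261.47], [9.98, 163.14], [-165.26, 165.26]. Speed limits (degrees/s): [136.94, 136.94, 180, 180, 180, 180].

INTERFACE

Orientations are given as a 3x3 rotation matrix whose columns are the frame's x, y, z axes.
In Python, from rig import observe, get_image, camera_info, env gives the robot as it stands.
- The arm moves only by the tool drive_tool, never from a script. Its arguments are lists of equal length, an entry for each row: "offset": the shift along the tool's x, y, z in units of 40 mm (1.0 is 40 mm), a list of three; "turn": the turn, a rotation vector about the tool's x, y, z in units of 6 degrees (1.0 is 6 degrees), a list of three; "hand": the opening, from 0 (shut) to 1 (fully open). A call has exactly 10 rows; each row shifts and turns the commanded pose from where the row before left it, along the tool's axes as they then stand; what a row does not reach is not made up. A row lasts 1/8 s, in which the tool goes at most 62.5 mm and 10.7 degrees, less where a joint would pass 70% of its speed; a pose out of reach is approached as far as the arm can. A call is refused whole if a number of a shift passes 1 or a number of a turn 1, either way. A call with a gripper value outside its range is refused whole. The fingers move at their own pace and stop on an object; "newtons" is the grip in N (left out, the last holds). Time passes only in rows, so rows that do not move let the fingers close, or fill a call up. It gives the time, the measured TCP pose, the force, the opening and the grip force at its end, in the units of the state.
- observe(): the state, without advancing time (a new reading comes with each control period).
- get_image(name): name is "side" or "top"; returns the picture (384x512x3 uint8, blue, green, red); there is no depth.
- camera_info(name): a dict with "fx", "fy", "cx", "cy" (pixels), "k1" (the pictures are not rectified: a ray, as slopes to the right and down, at radius r is drawn at 1 + k1 r^2 times it, then the intrinsics apply), "world_to_cam" (4x4, takes a point from world to camera coordinates). Camera axes: x right, y down, z forward; pixel columns grow to the right and rows downward; lengths in m; the calibration is good to about 2 mm. A picture is of the moment at which its call begins. camera_info takes no time and is no camera call.
- env.close_job(): hands the job in; it is judged then, once.
The state is a dict: "time_s": time; "q": joint angles; "qvel": joint speeds; "joint_efforts": joint torques, N m; "position": TCP position; "tool_rot": TCP orientation; "ft_force": force on the tool from outside, world axes, zero at the start; "wrist_torque": the same for the moment, N m; "grip_width": finger opening in m; "gripper_force": force on a finger pad.
Only numpy, scipy, OpenCV 4.12 (cv2) and the standard library are available. Lean on these libraries where they do the work, as an engineer would, in place of code of your own. Each camera call takes 0.05 s, during which the arm holds its last target. There are 200 camera calls.

TASK

Load the wooden shelf bracket into the drilling jig: lay it flat on the jig's plate with the free end of its foot towards the drill guide, slide that end under the overhanging guide block and press it firmly, but not hard, home against the stop inside. Then swing the cam lever round against the bracket's side until the cam holds it tight against the side fence, without forcing it so far that it dents the wood, and let go. Leave the other things where they are.

Things in the scene. Friction and masses are not known exactly. Their poses are not given: they have to be found in the camera images.
- jig: Drilling jig screwed to the table: plywood plate 190 x 190 x 18 mm, rigid. Origin on its underside, 90 mm from the open (-x) edge and mid-way in y, z up, +x from the open side into the pocket. In its frame, in mm: guide's front edge at x = 32; side fence 16 mm high, its face at y = -38, x from -50 to 30; cam bolt at (10, 45.6). A bracket lying home has its origin at y = -8, z = 18, its axes parallel to the jig's.
- guide: Drill guide block with two steel bushes, fixed to the jig; same origin and axes. It overhangs the plate from x = 32 mm inwards, y -60 to 44, its underside 14 mm above the plate (2 mm above the foot), its top 36 mm. Hidden inside, a rigid stop bar (8 x 50 x 10 mm) on a thumbscrew, its face set anywhere between x = 46 and 74 (bracket's origin at x = -2 to 26 when home): to be found by feel.
- bracket: L-shaped shelf bracket of pale wood, 0.10 to 0.17 kg, friction on the jig about 0.6: flat foot 96 (x) x 60 (y) x 12 mm, and at its -x end an upright 20 mm thick, 60 mm wide, its top 50 mm above the foot's underside. Origin at the centre of the foot's underside, z up; +x points to the foot's free end; the upright spans x from -48 to -28 mm. Grasp the upright across its 20 mm.
- cam: Wooden cam and lever, stiff on its bolt (about 0.08 N m; stays where it is left). Origin on the bolt's axis at the plate's top, z up, +y along the lever. Disc of radius 22 mm centred at (-4.5, 7.8), 1.5 to 15.5 mm above the plate. The lever starts 0.2 to 0.55 rad counter-clockwise (from above) of the jig's +y and clamps by turning on counter-clockwise, 2.0 rad at most.
- cam_knob (a point): Middle of the upright round knob on the lever: 16 mm diameter, 32 mm tall, 85 mm from the bolt, 31 mm above the plate. The cam meets a bracket lying home when the lever is about 1.2 rad from the jig's +y; then it stiffens and grips over the next 0.1 to 0.4 rad. The force on the bracket is then 3 to 6 times the knob's sideways force. Friction holds it when let go.
- tape_roll: Roll of masking tape lying flat, 96 mm diameter, 24 mm high; a bystander. Origin at the centre of its underside.
- tape_measure: Pocket tape measure, 66 x 84 x 44 mm; a bystander. Origin at the centre of its underside.
- pencil: Flat red carpenter's pencil, 175 mm long (y), 8 mm high; a bystander. Origin at the centre of its underside.
- offcut: Timber offcut lying flat, 40 x 120 (y) x 22 mm; a bystander. Origin at the centre of its underside.
Not all that is in view belongs to the job. There is more than one size of the bracket; the job needs the larger.

How it is judged (in metres and radians):
On the way, in this order (a step that is already met when the one before it is completed fails the run):
1. the bracket lies flat on the plate with its foot under the guide block and is pressed home on the stop inside with at least 5 N (x of bracket in the frame of jig between -0.0035 and 0.0285 m and z of bracket in the frame of jig below 0.02 m and angle between bracket's own z axis and vertical below 0.05 rad and angle between the x axis of bracket and the x axis of jig, either way round below 0.04 rad and x of stop_bar_c0 in the frame of bracket between 0.05 and 0.054 m and contact force between bracket and guide above 5 N), for 0.2 s.
2. with the bracket home on the stop, the cam bears on it with at least 3 N (x of bracket in the frame of jig between -0.0035 and 0.0285 m and z of bracket in the frame of jig below 0.02 m and angle between bracket's own z axis and vertical below 0.05 rad and angle between the x axis of bracket and the x axis of jig, either way round below 0.04 rad and x of stop_bar_c0 in the frame of bracket between 0.05 and 0.054 m and contact force between bracket and cam above 3 N), for 0.2 s.
At the end, for the whole second after the job is handed in: the bracket lies flat on the plate (0.05 rad, 2 mm) and square to the jig (0.04 rad), its foot under the guide block within 2 mm of the stop bar (bar's centre 52 mm ahead of the bracket's origin) and its side within 2 mm of the fence, at rest, held by the cam with over 3 N (all of step 2 and y of bracket in the frame of jig below -0.006 m and linear speed of bracket below 0.01 m/s); the robot touches nothing.
It fails at once if before the cam bears on it, the bracket is rammed against the guide block or its stop with over 30 N (contact force between bracket and guide above 30 N and contact force between bracket and cam below 1 N).
It fails at once if the cam crushes the bracket with over 80 N (contact force between bracket and cam above 80 N).
It fails at once if the tape roll, tape measure, pencil or offcut is shoved over 2 cm (distance of any of tape_roll, tape_measure, offcut, pencil from where it was at the start of the episode above 0.02 m).
It also fails if it takes over 72 s, if anything falls off the work surface, if the arm or the gripper's body presses on something with over 40 N, if the wrist force passes 120 N, or if a joint passes its speed limit or range.

## Working session

There is one attempt and no reset: what is moved stays moved. The work goes in short steps, Python scripts to look and compute and a tool call to move; the robot and the scene stay as the last step left them, time stands still between calls to the robot, and variables do not carry over. Pictures are saved under pics/ and viewed, at most 13 in all, crops included, and the job is handed in when it is done.

Besides the shell and the picture viewer there is one more tool, called after ">>>" in YAML: its name, and indented under it one key for each argument. drive_tool: Moves the arm, as the interface text tells. Its arguments: {"type":"object","properties":{"offset":{"type":"array"},"turn":{"type":"array"},"hand":{"type":"array"},"newtons":{"type":"number"}},"required":["offset","turn","hand"]}

```bash
mkdir -p pics; ls; python3 - <<'E'
from rig import observe,get_image,camera_info,env
import cv2,numpy as np
for n in("top","side"):
    im=get_image(n);cv2.imwrite(f"pics/{n}0.png",im);i=camera_info(n);print(n,{k:(np.round(v,4).tolist()) for k,v in i.items()})
o=observe();print(o["position"],o["tool_rot"],o["time_s"],env.hold_point_z)
E
```

```text
pics
top {'fx': 425.1183, 'fy': 425.1183, 'cx': 258.3663, 'cy': 190.9905, 'k1': -0.1218, 'world_to_cam': [[0.0228, -0.9997, -0.0014, -0.1574], [-0.9904, -0.0224, -0.1367, 0.4951], [0.1366, 0.0045, -0.9906, 0.996], [0.0, 0.0, 0.0, 1.0]]}
side {'fx': 395.5967, 'fy': 395.5967, 'cx': 249.7515, 'cy': 193.6971, 'k1': -0.0352, 'world_to_cam': [[-1.0, -0.0074, -0.0004, 0.4738], [-0.0047, 0.6681, -0.744, 0.1174], [0.0058, -0.744, -0.6682, 0.8744], [0.0, 0.0, 0.0, 1.0]]}
[0.20424631 0.51037504 0.23075158] [[-9.28368843e-01  3.71659361e-01 -7.82305749e-04]
 [ 3.71660059e-01  9.28368199e-01 -1.13465648e-03]
 [ 3.04562079e-04 -1.34413152e-03 -9.99999050e-01]] 0.1 0.0187
```

View pics/top0.png

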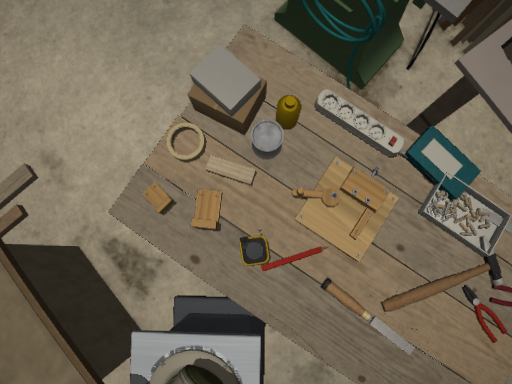

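View pics/side0.png

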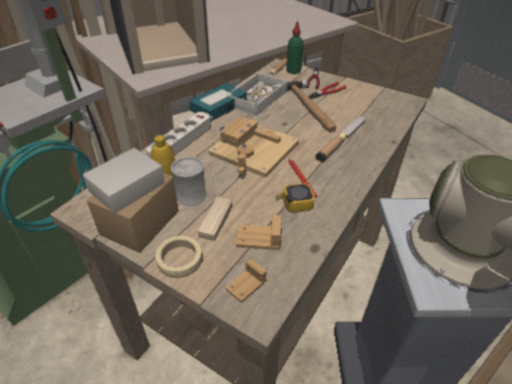

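Candidates for the bracket: top (207,209) / side (260,235), larger, and top (157,197) / side (247,280), smaller. The offcut at top (231,169) is plain timber without an upright. I choose the one at (207,209) and check it in a crop.

```bash
python3 - <<'E'
import cv2,numpy as np
t=cv2.imread("pics/top0.png");s=cv2.imread("pics/side0.png")
a=cv2.resize(t[170:250,130:290],(800,400),interpolation=cv2.INTER_CUBIC)
b=cv2.resize(t[150:262,280:405],(600,538),interpolation=cv2.INTER_CUBIC)
c=cv2.resize(s[190:310,205:325],(600,600),interpolation=cv2.INTER_CUBIC)
d=np.zeros((600,800,3),np.uint8)
d[:400]=a
cv2.imwrite("pics/c1.png",a)
cv2.imwrite("pics/c2.png",b)
cv2.imwrite("pics/c3.png",c)
E
```

```text
(no output)
```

View pics/c1.png

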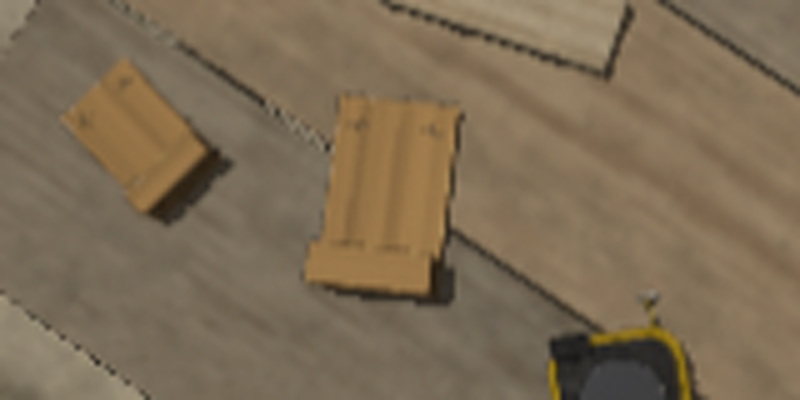

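View pics/c2.png

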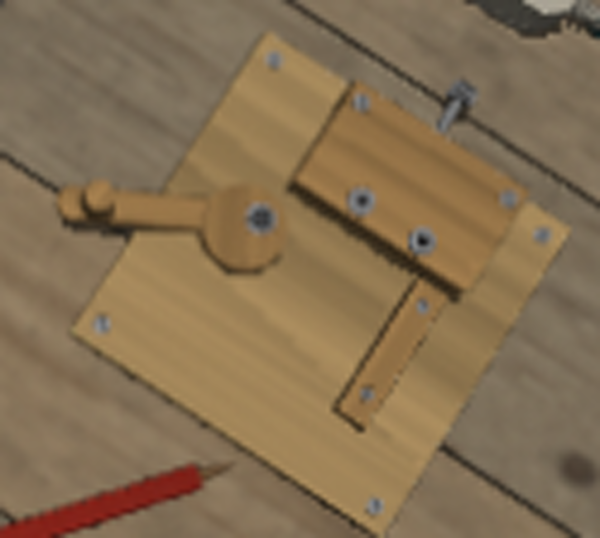

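View pics/c3.png

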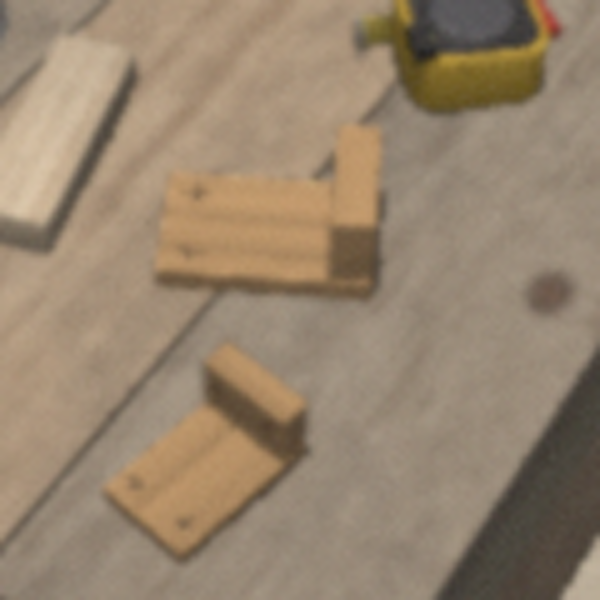

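The chosen one (right in the top crop) is clearly larger: an L with its free end up-image at top px ~(198,190)-(222,191) and its upright towards the robot at y~222. The jig plate's corners are at top px ~(336,157), (398,198), (359,260), (295,218), the cam knob at ~(300,190), and the bolt at ~(334,195).

```bash
cat > h.py <<'E'
import numpy as np,cv2
from scipy.optimize import least_squares
from rig import camera_info,observe
def proj(n,P):
    c=camera_info(n);T=np.array(c["world_to_cam"]);P=np.atleast_2d(P)@T[:3,:3].T+T[:3,3]
    s=P[:,:2]/P[:,2:];s=s*(1+c["k1"]*(s**2).sum(1,keepdims=True))
    return s*[c["fx"],c["fy"]]+[c["cx"],c["cy"]]
def ray(n,px,z):
    c=camera_info(n);K=np.array([[c["fx"],0,c["cx"]],[0,c["fy"],c["cy"]],[0,0,1.]])
    s=cv2.undistortPoints(np.array(px,float).reshape(-1,1,2),K,np.array([c["k1"],0,0,0.])).reshape(-1,2)
    T=np.array(c["world_to_cam"]);R=T[:3,:3];o=-R.T@T[:3,3];d=np.c_[s,np.ones(len(s))]@R
    return o+d*((z-o[2])/d[:,2:])
def pose(loc,obs):  # loc nx3 known model points, obs list of world xy: planar rigid fit
    loc=np.array(loc)[:,:2];obs=np.array(obs)[:,:2];a=loc-loc.mean(0);b=obs-obs.mean(0)
    th=np.arctan2((a[:,0]*b[:,1]-a[:,1]*b[:,0]).sum(),(a*b).sum());R=np.array([[np.cos(th),-np.sin(th)],[np.sin(th),np.cos(th)]])
    t=obs.mean(0)-R@loc.mean(0);return t,th,R,(loc@R.T+t-obs)*1000
E
python3 - <<'E'
from h import *
c=lambda p,s,o:(np.array(p)+.5)/s-.5+np.array(o)
# jig
jp=c([(268,33),(570,232),(382,532),(74,330)],4.8,(280,150))
J=pose([(100,0,0) ,(0,0,0)],[(0,0),(1,1)])
loc=np.array([(.1,.095),(.1,-.095),(-.09,-.095),(-.09,.095)])
t,th,R,r=pose(loc,ray("top",jp,.018));print("jig",t,np.degrees(th),th,r.round(1).tolist())
w=lambda x,y,z:np.r_[R@[x,y]+t,z]
# check fence end, guide corner
for q,P in {"fence":w(-.05,-.038,.034),"guidecorner":w(.032,.044,.054),"g2":w(.032,-.06,.054),"bolt":w(.01,.0456,.034)}.items(): print(q,((proj("top",P)-[280,150]+.5)*4.8-.5).round())
kt=ray("top",c([(98,195)],4.8,(280,150)),.065)[0,:2];b=w(.01,.0456,0)[:2]
d=R.T@(kt-b);print("knob",kt,np.hypot(*d),"lever ang",np.arctan2(-d[0],d[1]))
# bracket
bt=[(340,97),(462,107)];bu=[(312,242),(440,255),(430,295),(305,280)]
L=[(.048,.03),(.048,-.03)];Lu=[(-.028,.03),(-.028,-.03),(-.048,-.03),(-.048,.03)]
o=np.r_[ray("top",c(bt,5,(130,170)),.012),ray("top",c(bu,5,(130,170)),.05)]
t,th,R,r=pose(L+Lu,o);print("brk",t,th,np.degrees(th),r.round(1).tolist())
st=c([(170,172),(157,275),(342,125),(382,128),(378,228),(330,228)],5,(205,190))
# side: guess order
o=np.r_[ray("side",st[:2],.012),ray("side",st[2:],.05)]
t,th,R,r=pose([(.048,-.03),(.048,.03),(-.028,-.03),(-.048,-.03),(-.048,.03),(-.028,.03)],o);print("brk side",t,np.degrees(th),r.round(1).tolist())
# jig plate in side: projected corners
E
```

```text
jig [ 0.45944722 -0.36314044] -32.48502080314918 -0.566970570593806 [[2.7, -0.0], [1.6, -2.4], [-3.5, -0.1], [-0.8, 2.4]]
fence [[337. 410.]]
guidecorner [[294. 179.]]
g2 [[470. 294.]]
bolt [[261. 219.]]
knob [ 0.49828225 -0.24418433] 0.08606492343038122 lever ang 0.4982601715633729
brk [ 0.45407175 -0.02202164] -0.07782227075212833 -4.45888766622134 [[1.1, -0.8], [0.1, 0.3], [0.4, 0.4], [0.4, 1.6], [-0.5, -0.9], [-1.4, -0.7]]
brk side [ 0.4543691  -0.01958442] -4.744561773242198 [[-0.2, 1.1], [0.9, -1.2], [1.5, 0.4], [-0.8, 0.3], [-0.5, 0.6], [-0.8, -1.2]]
```

>>> drive_tool:
  offset:
    - [-0.95,-0.97,0]
    - [-0.95,-0.97,0]
    - [-0.95,-0.97,0]
    - [-0.95,-0.97,0]
    - [-0.95,-0.97,0]
    - [-0.95,-0.97,0]
    - [-0.95,-0.97,0]
    - [-0.95,-0.97,0]
    - [-0.95,-0.97,0]
    - [-0.95,-0.97,0]
  turn:
    - [0,0,0]
    - [0,0,0]
    - [0,0,0.8]
    - [0,0,0]
    - [0,0,0]
    - [0,0,0]
    - [0,0,0]
    - [0,0,0]
    - [0,0,0]
    - [0,0,0]
  hand: [1,1,1,1,1,1,1,1,1,1]

```text
time_s: 1.35
position: [0.3832, -0.0036, 0.2313]
tool_rot: [[-0.894, 0.448, -0.0], [0.448, 0.894, 0.0], [0.0, 0.0, -1.0]]
ft_force: [0.8, 0.8, 0.2]
grip_width: 0.0857
gripper_force: 0.0
```

>>> drive_tool:
  offset:
    - [0,0,0]
    - [0,0,0]
    - [0,0,0]
    - [0,0,0]
    - [0,0,0]
    - [0,0,0]
    - [0,0,0]
    - [0,0,0]
    - [0,0,0]
    - [0,0,0]
  turn:
    - [0,0,1]
    - [0,0,1]
    - [0,0,1]
    - [0,0,1]
    - [0,0,1]
    - [0,0,1]
    - [0,0,1]
    - [0,0,1]
    - [0,0,1]
    - [0,0,1]
  hand: [1,1,1,1,1,1,1,1,1,1]

```text
time_s: 2.6
position: [0.3829, -0.0018, 0.2311]
tool_rot: [[-0.055, 0.998, -0.001], [0.998, 0.055, 0.0], [0.0, -0.001, -1.0]]
ft_force: [-0.4, -0.2, -0.1]
grip_width: 0.0855
gripper_force: 0.0
```

```bash
cat >> h.py <<'E'
def togo(p,yaw):
    "offset (units) in tool axes after the turn, turn units about tool z; yaw deg = direction of tool y"
    o=observe();R=np.array(o["tool_rot"]);y=R[:,1]
    a=(yaw-np.degrees(np.arctan2(y[1],y[0]))+180)%360-180
    print("t",o["time_s"],"pos",np.round(o["position"],4),"z",R[:,2].round(4),"w",round(o["grip_width"],4),"F",np.round(o["ft_force"],1),"q6",o["q"][5])
    c,s=np.cos(np.radians(yaw)),np.sin(np.radians(yaw));Rt=np.array([[s,c,0],[-c,s,0],[0,0,-1]])
    d=np.array(p)-o["position"];print("turn z",round(-a/6,3),"off now",(R.T@d/.04).round(3),"off after",(Rt.T@d/.04).round(3))
E
python3 -c "
from h import *
togo([.4161,-.0178,.12],-4.6)"
```

```text
t 2.6 pos [ 0.3829 -0.0018  0.2311] z [-6.e-04  2.e-04 -1.e+00] w 0.0855 F [-0.4 -0.2 -0.1] q6 -21.318518404508126
turn z 1.297 off now [-0.446  0.808  2.778] off after [0.332 0.859 2.778]
```

>>> drive_tool:
  offset:
    - [-0.3,0.86,0]
    - [-0.03,0,0]
    - [0,0,0.9]
    - [0,0,0.9]
    - [0,0,0.9]
    - [0,0,0.9]
    - [0,0,0.7]
    - [0,0,0]
    - [0,0,0]
    - [0,0,0]
  turn:
    - [0,0,1]
    - [0,0,0.3]
    - [0,0,0]
    - [0,0,0]
    - [0,0,0]
    - [0,0,0]
    - [0,0,0]
    - [0,0,0]
    - [0,0,0]
    - [0,0,0]
  hand: [1,1,1,1,1,1,1,1,1,1]

```text
time_s: 3.85
position: [0.4186, -0.0131, 0.0604]
tool_rot: [[0.077, 0.997, 0.002], [0.997, -0.077, -0.001], [-0.001, 0.002, -1.0]]
ft_force: [0.0, -0.3, -0.7]
grip_width: 0.0855
gripper_force: 0.0
```

```bash
sed -i 's/\[\[s,c,0\],\[-c,s,0\]/[[-s,c,0],[c,s,0]/' h.py; python3 -c "
from h import *
togo([.4161,-.0178,.018],-4.6)
from rig import get_image
im=get_image('side');cv2.imwrite('pics/s1.png',cv2.resize(im[120:320,180:380],(600,600),interpolation=cv2.INTER_CUBIC))"
```

```text
t 3.85 pos [ 0.4186 -0.0131  0.0604] z [ 2.1e-03 -7.0e-04 -1.0e+00] w 0.0855 F [ 0.  -0.3 -0.7] q6 -13.679752593310587
turn z 0.032 off now [-0.121 -0.054  1.06 ] off after [-0.122 -0.052  1.06 ]
```

View pics/s1.png

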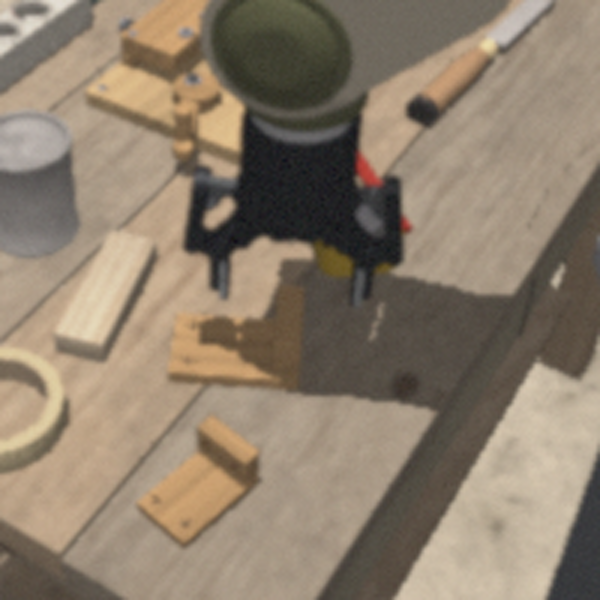

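The open fingers (crop ~(222,280) and (362,290)) straddle the upright at crop (288,310), so I descend and close.

>>> drive_tool:
  offset:
    - [-0.12,-0.05,0.3]
    - [0,0,0.4]
    - [0,0,0.36]
    - [0,0,0]
    - [0,0,0]
    - [0,0,0]
    - [0,0,0]
    - [0,0,0]
    - [0,0,0]
    - [0,0,0]
  turn:
    - [0,0,0]
    - [0,0,0]
    - [0,0,0]
    - [0,0,0]
    - [0,0,0]
    - [0,0,0]
    - [0,0,0]
    - [0,0,0]
    - [0,0,0]
    - [0,0,0]
  hand: [1,1,1,1,0.2,0,0,0,0,0]
  newtons: 50

```text
time_s: 5.15
position: [0.4159, -0.0177, 0.0173]
tool_rot: [[0.077, 0.997, 0.001], [0.997, -0.077, -0.0], [-0.0, 0.001, -1.0]]
ft_force: [-1.2, 0.4, 4.7]
grip_width: 0.0191
gripper_force: 49.4
```

>>> drive_tool:
  offset:
    - [0,0,0]
    - [0,0,0]
    - [0,0,0]
    - [0,0,0]
    - [0,0,0]
    - [0,0,-0.7]
    - [0,0,-0.7]
    - [0,0,-0.7]
    - [0,0,0]
    - [0,0,0]
  turn:
    - [0,0,0]
    - [0,0,0]
    - [0,0,0]
    - [0,0,0]
    - [0,0,0]
    - [0,0,0]
    - [0,0,0]
    - [0,0,0]
    - [0,0,0]
    - [0,0,0]
  hand: [0,0,0,0,0,0,0,0,0,0]

```text
time_s: 6.4
position: [0.4152, -0.0175, 0.1002]
tool_rot: [[0.077, 0.997, -0.001], [0.997, -0.077, 0.0], [0.0, -0.001, -1.0]]
ft_force: [-0.1, 0.6, -1.6]
grip_width: 0.0194
gripper_force: 49.4
```

```bash
python3 -c "
from h import *
R=lambda a:np.array([[np.cos(a),-np.sin(a)],[np.sin(a),np.cos(a)]])
u=np.array([.4594,-.3631])+R(np.radians(-32.5))@[-.045-.038,-.006]
print(u);togo([*u,.10],-32.5)"
```

```text
[ 0.38617471 -0.32356448]
t 6.4 pos [ 0.4152 -0.0175  0.1002] z [-1.2e-03  4.0e-04 -1.0e+00] w 0.0194 F [-0.1  0.6 -1.6] q6 -14.413548007036141
turn z 4.681 off now [-7.686e+00 -1.350e-01  2.000e-03] off after [-6.845e+00  3.499e+00  4.000e-03]
```

>>> drive_tool:
  offset:
    - [0,0,0]
    - [0,0,0]
    - [0,0,0]
    - [0,0,0]
    - [0,0,0]
    - [-0.9,0.5,0]
    - [-1,0.5,0]
    - [-1,0.5,0]
    - [-1,0.5,0]
    - [-1,0.5,0]
  turn:
    - [0,0,1]
    - [0,0,1]
    - [0,0,1]
    - [0,0,1]
    - [0,0,0.68]
    - [0,0,0]
    - [0,0,0]
    - [0,0,0]
    - [0,0,0]
    - [0,0,0]
  hand: [0,0,0,0,0,0,0,0,0,0]

```text
time_s: 7.65
position: [0.394, -0.2377, 0.0996]
tool_rot: [[0.538, 0.843, -0.002], [0.843, -0.538, 0.002], [0.001, -0.003, -1.0]]
ft_force: [0.6, -0.2, -0.9]
grip_width: 0.0194
gripper_force: 49.2
```

```bash
python3 -c "
import cv2
s=cv2.imread('pics/side0.png')
cv2.imwrite('pics/s0j.png',cv2.resize(s[110:180,205:305],(800,560),interpolation=cv2.INTER_CUBIC))"
```

```text
(no output)
```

View pics/s0j.png

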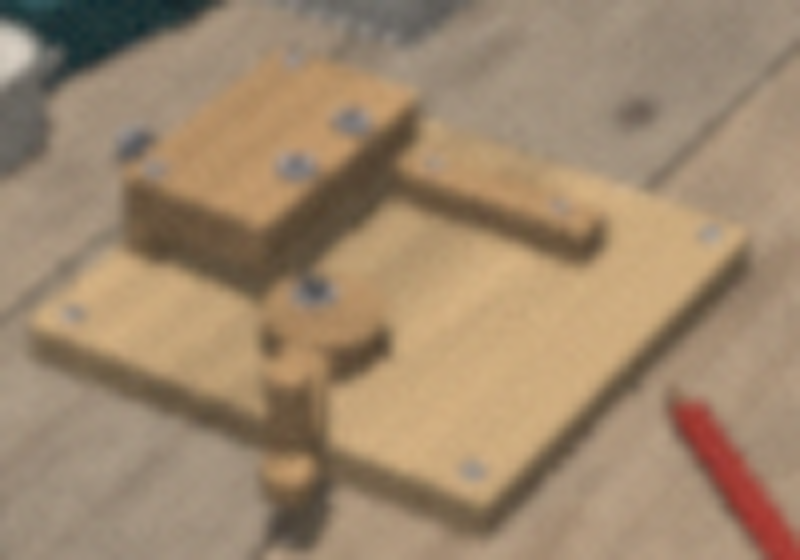

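```bash
python3 - <<'E'
from h import *
c=lambda p,s,o:(np.array(p)+.5)/s-.5+np.array(o)
P=np.array([(.1,.095,.018),(.1,-.095,.018),(-.09,-.095,.018),(-.09,.095,.018),(.01,.0456,.035)])
tp=c([(268,33),(570,232),(382,532),(74,330),(262,217)],4.8,(280,150))
Q=np.array([(.1,.095,.018),(-.09,.095,.018),(-.09,-.095,.018),(.032,.044,.054),(.032,-.06,.054),(-.05,-.038,.034)])
sp=c([(30,325),(485,512),(750,235),(258,232),(418,98),(582,240)],8,(205,110))
def W(v,p):
    a=v[2];R=np.array([[np.cos(a),-np.sin(a),0],[np.sin(a),np.cos(a),0],[0,0,1]]);return p@R.T+[v[0],v[1],0]
f=lambda v,a=1,b=1:np.r_[a*(proj("top",W(v,P))-tp),b*(proj("side",W(v,Q))-sp)].ravel()
for a,b in((1,1),(1,0),(0,1)):
    r=least_squares(f,[.459,-.363,-.567],args=(a,b),loss="soft_l1",x_scale=[.01,.01,.01]);print(r.x.round(4),np.degrees(r.x[2]),(r.fun.reshape(-1,2)).round(1).tolist())
    if a==b: v=r.x
for g in(.2,.3,.4,.5,.6):
    for h in (.018+.015,.065):
        k=W(v,np.array([[.01-.085*np.sin(g),.0456+.085*np.cos(g),h]]));print(g,h,k[0,:2].round(4),((proj("top",k)-[280,150]+.5)*4.8-.5).round(),((proj("side",k)-[205,110]+.5)*8-.5).round())
R=lambda a:np.array([[np.cos(a),-np.sin(a)],[np.sin(a),np.cos(a)]])
u=v[:2]+R(v[2])@[-.045-.038,-.005]
print(u);togo([*u,.10],np.degrees(v[2]))
E
```

```text
[ 0.4602 -0.3626 -0.5665] -32.45575904474039 [[-0.2, -1.3], [0.7, -0.9], [-0.2, 1.1], [-1.2, 0.0], [-0.3, 0.0], [-0.8, -0.2], [-0.1, -0.6], [0.4, -0.2], [0.5, -0.4], [0.4, -0.4], [0.1, -0.4]]
[ 0.4596 -0.3632 -0.5684] -32.56504057699272 [[0.1, -1.1], [1.0, -0.6], [-0.0, 1.4], [-1.0, 0.1], [-0.0, 0.2], [-0.0, -0.0], [0.0, -0.0], [0.0, -0.0], [0.0, -0.0], [0.0, -0.0], [0.0, -0.0]]
[ 0.4606 -0.3609 -0.562 ] -32.20264350301496 [[-0.0, -0.0], [-0.0, -0.0], [-0.0, 0.0], [-0.0, 0.0], [-0.0, -0.0], [-1.0, 0.3], [-0.0, -0.2], [0.2, 0.0], [0.4, -0.0], [0.2, -0.1], [-0.0, -0.1]]
0.2 0.033 [ 0.5235 -0.2501] [[104. 155.]] [[216. 440.]]
0.2 0.065 [ 0.5235 -0.2501] [[111. 144.]] [[213. 361.]]
0.3 0.033 [ 0.5155 -0.2475] [[ 99. 170.]] [[240. 445.]]
0.3 0.065 [ 0.5155 -0.2475] [[105. 161.]] [[238. 366.]]
0.4 0.033 [ 0.5072 -0.2457] [[ 95. 186.]] [[265. 449.]]
0.4 0.065 [ 0.5072 -0.2457] [[101. 177.]] [[263. 370.]]
0.5 0.033 [ 0.4987 -0.2447] [[ 93. 203.]] [[291. 451.]]
0.5 0.065 [ 0.4987 -0.2447] [[ 99. 194.]] [[290. 372.]]
0.6 0.033 [ 0.4902 -0.2445] [[ 92. 220.]] [[317. 451.]]
0.6 0.065 [ 0.4902 -0.2445] [[ 99. 211.]] [[316. 372.]]
[ 0.38744533 -0.32227978]
t 7.65 pos [ 0.394  -0.2377  0.0996] z [-0.0018  0.0019 -1.    ] w 0.0194 F [ 0.6 -0.2 -0.9] q6 -13.390735499107866
turn z -0.01 off now [-1.87   0.998 -0.015] off after [-1.871  0.997 -0.011]
```

>>> drive_tool:
  offset:
    - [-0.6,0.33,0]
    - [-0.6,0.33,0]
    - [-0.6,0.33,0]
    - [-0.07,0.0,0]
    - [0,0,0]
    - [0,0,0.5]
    - [0,0,0.5]
    - [0,0,0.3]
    - [0,0,0]
    - [0,0,0]
  turn:
    - [0,0,0]
    - [0,0,0]
    - [0,0,0]
    - [0,0,0]
    - [0,0,0]
    - [0,0,0]
    - [0,0,0]
    - [0,0,0]
    - [0,0,0]
    - [0,0,0]
  hand: [0,0,0,0,0,0,0,0,0,0]

```text
time_s: 8.9
position: [0.3882, -0.321, 0.0495]
tool_rot: [[0.537, 0.844, 0.001], [0.844, -0.537, -0.001], [-0.0, 0.001, -1.0]]
ft_force: [-1.0, -0.2, -1.5]
grip_width: 0.0193
gripper_force: 49.3
```

```bash
python3 -c "
from h import *
togo([.3874,-.3223,.0353],-32.45)
from rig import get_image
im=get_image('top');cv2.imwrite('pics/t1.png',cv2.resize(im[150:262,280:405],(669,600),interpolation=cv2.INTER_CUBIC))"
```

```text
t 8.9 pos [ 0.3882 -0.321   0.0495] z [ 5.e-04 -7.e-04 -1.e+00] w 0.0193 F [-1.  -0.2 -1.5] q6 -20.59670307362673
turn z -0.005 off now [-0.038 -0.001  0.354] off after [-0.038 -0.001  0.354]
```

View pics/t1.png

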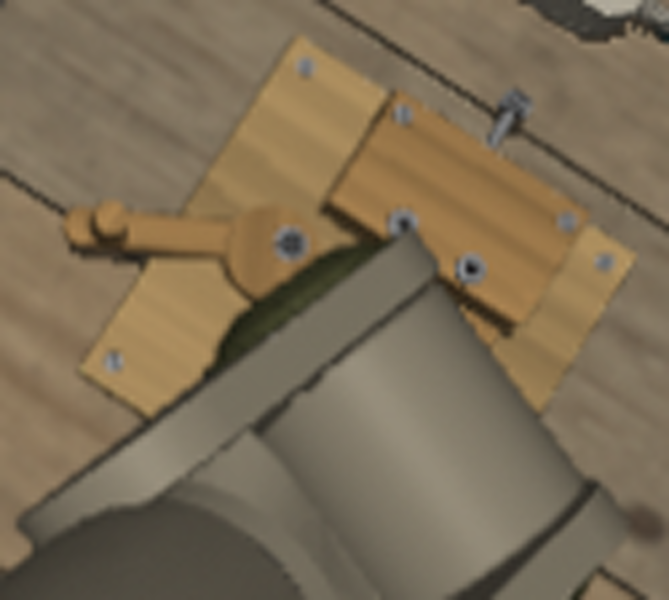

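The arm hides the bracket from above, and the cam (knob ~(110,220)) is untouched, so I lower by feel.

>>> drive_tool:
  offset:
    - [-0.04,0,0.1]
    - [0,0,0.08]
    - [0,0,0.06]
    - [0,0,0.04]
    - [0,0,0.02]
    - [0,0,0.02]
    - [0,0,0.02]
    - [0,0,0]
    - [0,0,0]
    - [0,0,0]
  turn:
    - [0,0,0]
    - [0,0,0]
    - [0,0,0]
    - [0,0,0]
    - [0,0,0]
    - [0,0,0]
    - [0,0,0]
    - [0,0,0]
    - [0,0,0]
    - [0,0,0]
  hand: [0,0,0,0,0,0,0,0,0,0]

```text
time_s: 10.2
position: [0.3871, -0.3224, 0.0353]
tool_rot: [[0.537, 0.843, 0.0], [0.843, -0.537, -0.0], [-0.0, 0.0, -1.0]]
ft_force: [1.0, 0.3, -1.1]
grip_width: 0.0192
gripper_force: 49.3
```

>>> drive_tool:
  offset:
    - [0,0,0.015]
    - [0,0,0.015]
    - [0,0,0]
    - [0,0,0]
    - [0,0,0]
    - [0,0,0]
    - [0,0,0]
    - [0,0,0]
    - [0,0,0]
    - [0,0,0]
  turn:
    - [0,0,0]
    - [0,0,0]
    - [0,0,0]
    - [0,0,0]
    - [0,0,0]
    - [0,0,0]
    - [0,0,0]
    - [0,0,0]
    - [0,0,0]
    - [0,0,0]
  hand: [0,0,0,0,0,0,0,0,0,0]

```text
time_s: 11.45
position: [0.3871, -0.3224, 0.0353]
tool_rot: [[0.537, 0.843, 0.0], [0.843, -0.537, -0.001], [-0.0, 0.001, -1.0]]
ft_force: [-3.5, 2.2, 13.9]
grip_width: 0.0195
gripper_force: 51.3
```

>>> drive_tool:
  offset:
    - [0,0,-0.02]
    - [0,0.1,0]
    - [0,0.1,0]
    - [0,0.1,0]
    - [0,0.1,0]
    - [0,0.1,0]
    - [0,0.1,0]
    - [0,0.1,0]
    - [0,0.1,0]
    - [0,0,0]
  turn:
    - [0,0,0]
    - [0,0,0]
    - [0,0,0]
    - [0,0,0]
    - [0,0,0]
    - [0,0,0]
    - [0,0,0]
    - [0,0,0]
    - [0,0,0]
    - [0,0,0]
  hand: [0,0,0,0,0,0,0,0,0,0]

```text
time_s: 12.7
position: [0.4144, -0.3398, 0.0353]
tool_rot: [[0.537, 0.843, 0.0], [0.843, -0.537, -0.001], [-0.0, 0.001, -1.0]]
ft_force: [-0.9, 0.4, 5.0]
grip_width: 0.0193
gripper_force: 50.1
```

>>> drive_tool:
  offset:
    - [0,0.05,0]
    - [0,0.05,0]
    - [0,0.05,0]
    - [0,0.05,0]
    - [0,0.02,0]
    - [0,0,0]
    - [0,0,0]
    - [0,0,0]
    - [0,0,0]
    - [0,0,0]
  turn:
    - [0,0,0]
    - [0,0,0]
    - [0,0,0]
    - [0,0,0]
    - [0,0,0]
    - [0,0,0]
    - [0,0,0]
    - [0,0,0]
    - [0,0,0]
    - [0,0,0]
  hand: [0,0,0,0,0,0,0,0,0,0]

```text
time_s: 13.95
position: [0.4214, -0.3443, 0.0353]
tool_rot: [[0.537, 0.843, -0.0], [0.843, -0.537, -0.0], [-0.0, -0.0, -1.0]]
ft_force: [-2.8, 1.8, 6.7]
grip_width: 0.0195
gripper_force: 50.3
```

>>> drive_tool:
  offset:
    - [0,0.01,0]
    - [0,0.01,0]
    - [0,0.01,0]
    - [0,0.01,0]
    - [0,0,0]
    - [0,0,0]
    - [0,0,0]
    - [0,0,0]
    - [0,0,0]
    - [0,0,0]
  turn:
    - [0,0,0]
    - [0,0,0]
    - [0,0,0]
    - [0,0,0]
    - [0,0,0]
    - [0,0,0]
    - [0,0,0]
    - [0,0,0]
    - [0,0,0]
    - [0,0,0]
  hand: [0,0,0,0,0,0,0,0,0,0]

```text
time_s: 15.2
position: [0.4227, -0.3451, 0.0353]
tool_rot: [[0.537, 0.843, -0.0], [0.843, -0.537, 0.0], [-0.0, -0.0, -1.0]]
ft_force: [-1.7, 2.3, 6.8]
grip_width: 0.0194
gripper_force: 50.4
```

>>> drive_tool:
  offset:
    - [0,0.01,0]
    - [0,0.01,0]
    - [0,0.01,0]
    - [0,0.01,0]
    - [0,0.01,0]
    - [0,0,0]
    - [0,0,0]
    - [0,0,0]
    - [0,0,0]
    - [0,0,0]
  turn:
    - [0,0,0]
    - [0,0,0]
    - [0,0,0]
    - [0,0,0]
    - [0,0,0]
    - [0,0,0]
    - [0,0,0]
    - [0,0,0]
    - [0,0,0]
    - [0,0,0]
  hand: [0,0,0,0,0,0,0,0,0,0]

```text
time_s: 16.45
position: [0.4244, -0.3462, 0.0353]
tool_rot: [[0.537, 0.843, -0.0], [0.843, -0.537, 0.0], [-0.0, -0.0, -1.0]]
ft_force: [-3.3, 2.0, 6.7]
grip_width: 0.0189
gripper_force: 50.4
```

>>> drive_tool:
  offset:
    - [0,0.01,0]
    - [0,0.01,0]
    - [0,0.01,0]
    - [0,0.01,0]
    - [0,0.01,0]
    - [0,0,0]
    - [0,0,0]
    - [0,0,0]
    - [0,0,0]
    - [0,0,0]
  turn:
    - [0,0,0]
    - [0,0,0]
    - [0,0,0]
    - [0,0,0]
    - [0,0,0]
    - [0,0,0]
    - [0,0,0]
    - [0,0,0]
    - [0,0,0]
    - [0,0,0]
  hand: [0,0,0,0,0,0,0,0,0,0]

```text
time_s: 17.7
position: [0.4261, -0.3472, 0.0353]
tool_rot: [[0.537, 0.843, -0.0], [0.843, -0.537, 0.0], [-0.0, -0.0, -1.0]]
ft_force: [-2.9, 1.8, 6.5]
grip_width: 0.0193
gripper_force: 50.3
```

>>> drive_tool:
  offset:
    - [0,0.01,0]
    - [0,0.01,0]
    - [0,0.01,0]
    - [0,0.01,0]
    - [0,0.01,0]
    - [0,0,0]
    - [0,0,0]
    - [0,0,0]
    - [0,0,0]
    - [0,0,0]
  turn:
    - [0,0,0]
    - [0,0,0]
    - [0,0,0]
    - [0,0,0]
    - [0,0,0]
    - [0,0,0]
    - [0,0,0]
    - [0,0,0]
    - [0,0,0]
    - [0,0,0]
  hand: [0,0,0,0,0,0,0,0,0,0]

```text
time_s: 18.95
position: [0.4278, -0.3483, 0.0353]
tool_rot: [[0.537, 0.843, -0.0], [0.843, -0.537, 0.0], [-0.0, -0.0, -1.0]]
ft_force: [-3.2, 1.0, 6.1]
grip_width: 0.0194
gripper_force: 50.3
```

>>> drive_tool:
  offset:
    - [0,0.01,0]
    - [0,0.01,0]
    - [0,0.01,0]
    - [0,0.01,0]
    - [0,0.01,0]
    - [0,0,0]
    - [0,0,0]
    - [0,0,0]
    - [0,0,0]
    - [0,0,0]
  turn:
    - [0,0,0]
    - [0,0,0]
    - [0,0,0]
    - [0,0,0]
    - [0,0,0]
    - [0,0,0]
    - [0,0,0]
    - [0,0,0]
    - [0,0,0]
    - [0,0,0]
  hand: [0,0,0,0,0,0,0,0,0,0]

```text
time_s: 20.2
position: [0.4294, -0.3494, 0.0353]
tool_rot: [[0.537, 0.843, -0.0], [0.843, -0.537, 0.0], [-0.0, -0.0, -1.0]]
ft_force: [-3.2, 2.6, 7.2]
grip_width: 0.0195
gripper_force: 50.3
```

>>> drive_tool:
  offset:
    - [0,0.01,0]
    - [0,0.01,0]
    - [0,0.01,0]
    - [0,0.01,0]
    - [0,0.01,0]
    - [0,0,0]
    - [0,0,0]
    - [0,0,0]
    - [0,0,0]
    - [0,0,0]
  turn:
    - [0,0,0]
    - [0,0,0]
    - [0,0,0]
    - [0,0,0]
    - [0,0,0]
    - [0,0,0]
    - [0,0,0]
    - [0,0,0]
    - [0,0,0]
    - [0,0,0]
  hand: [0,0,0,0,0,0,0,0,0,0]

```text
time_s: 21.45
position: [0.4311, -0.3505, 0.0353]
tool_rot: [[0.537, 0.843, -0.0], [0.843, -0.537, 0.0], [-0.0, -0.0, -1.0]]
ft_force: [-3.0, 1.3, 6.4]
grip_width: 0.0194
gripper_force: 50.3
```

>>> drive_tool:
  offset:
    - [0,0.01,0]
    - [0,0.01,0]
    - [0,0.01,0]
    - [0,0.01,0]
    - [0,0.01,0]
    - [0,0,0]
    - [0,0,0]
    - [0,0,0]
    - [0,0,0]
    - [0,0,0]
  turn:
    - [0,0,0]
    - [0,0,0]
    - [0,0,0]
    - [0,0,0]
    - [0,0,0]
    - [0,0,0]
    - [0,0,0]
    - [0,0,0]
    - [0,0,0]
    - [0,0,0]
  hand: [0,0,0,0,0,0,0,0,0,0]

```text
time_s: 22.7
position: [0.4328, -0.3515, 0.0353]
tool_rot: [[0.537, 0.843, -0.0], [0.843, -0.537, 0.0], [-0.0, -0.0, -1.0]]
ft_force: [-2.8, 2.8, 5.8]
grip_width: 0.0192
gripper_force: 50.3
```

>>> drive_tool:
  offset:
    - [0,0.01,0]
    - [0,0.01,0]
    - [0,0.01,0]
    - [0,0.01,0]
    - [0,0.01,0]
    - [0,0,0]
    - [0,0,0]
    - [0,0,0]
    - [0,0,0]
    - [0,0,0]
  turn:
    - [0,0,0]
    - [0,0,0]
    - [0,0,0]
    - [0,0,0]
    - [0,0,0]
    - [0,0,0]
    - [0,0,0]
    - [0,0,0]
    - [0,0,0]
    - [0,0,0]
  hand: [0,0,0,0,0,0,0,0,0,0]

```text
time_s: 23.95
position: [0.4345, -0.3526, 0.0353]
tool_rot: [[0.537, 0.843, -0.0], [0.843, -0.537, 0.0], [-0.0, -0.0, -1.0]]
ft_force: [-3.6, 0.8, 6.0]
grip_width: 0.0188
gripper_force: 50.3
```

>>> drive_tool:
  offset:
    - [0,0.01,0]
    - [0,0.01,0]
    - [0,0.01,0]
    - [0,0.01,0]
    - [0,0.01,0]
    - [0,0,0]
    - [0,0,0]
    - [0,0,0]
    - [0,0,0]
    - [0,0,0]
  turn:
    - [0,0,0]
    - [0,0,0]
    - [0,0,0]
    - [0,0,0]
    - [0,0,0]
    - [0,0,0]
    - [0,0,0]
    - [0,0,0]
    - [0,0,0]
    - [0,0,0]
  hand: [0,0,0,0,0,0,0,0,0,0]

```text
time_s: 25.2
position: [0.4362, -0.3537, 0.0353]
tool_rot: [[0.537, 0.843, -0.0], [0.843, -0.537, -0.0], [-0.0, -0.0, -1.0]]
ft_force: [-3.4, 2.3, 6.4]
grip_width: 0.0194
gripper_force: 50.3
```

>>> drive_tool:
  offset:
    - [0,0.01,0]
    - [0,0.01,0]
    - [0,0.01,0]
    - [0,0.01,0]
    - [0,0.01,0]
    - [0,0,0]
    - [0,0,0]
    - [0,0,0]
    - [0,0,0]
    - [0,0,0]
  turn:
    - [0,0,0]
    - [0,0,0]
    - [0,0,0]
    - [0,0,0]
    - [0,0,0]
    - [0,0,0]
    - [0,0,0]
    - [0,0,0]
    - [0,0,0]
    - [0,0,0]
  hand: [0,0,0,0,0,0,0,0,0,0]

```text
time_s: 26.45
position: [0.4379, -0.3548, 0.0353]
tool_rot: [[0.537, 0.843, -0.0], [0.843, -0.537, 0.0], [-0.0, -0.0, -1.0]]
ft_force: [-3.0, 1.9, 5.9]
grip_width: 0.0192
gripper_force: 50.3
```

>>> drive_tool:
  offset:
    - [0,0.01,0]
    - [0,0.01,0]
    - [0,0.01,0]
    - [0,0.01,0]
    - [0,0.01,0]
    - [0,0,0]
    - [0,0,0]
    - [0,0,0]
    - [0,0,0]
    - [0,0,0]
  turn:
    - [0,0,0]
    - [0,0,0]
    - [0,0,0]
    - [0,0,0]
    - [0,0,0]
    - [0,0,0]
    - [0,0,0]
    - [0,0,0]
    - [0,0,0]
    - [0,0,0]
  hand: [0,0,0,0,0,0,0,0,0,0]

```text
time_s: 27.7
position: [0.4396, -0.3558, 0.0353]
tool_rot: [[0.537, 0.843, -0.0], [0.843, -0.537, -0.0], [-0.0, -0.0, -1.0]]
ft_force: [-2.7, 1.9, 6.5]
grip_width: 0.0194
gripper_force: 50.3
```

>>> drive_tool:
  offset:
    - [0,0.01,0]
    - [0,0.01,0]
    - [0,0.01,0]
    - [0,0.01,0]
    - [0,0.01,0]
    - [0,0,0]
    - [0,0,0]
    - [0,0,0]
    - [0,0,0]
    - [0,0,0]
  turn:
    - [0,0,0]
    - [0,0,0]
    - [0,0,0]
    - [0,0,0]
    - [0,0,0]
    - [0,0,0]
    - [0,0,0]
    - [0,0,0]
    - [0,0,0]
    - [0,0,0]
  hand: [0,0,0,0,0,0,0,0,0,0]

```text
time_s: 28.95
position: [0.4413, -0.3569, 0.0353]
tool_rot: [[0.537, 0.843, -0.0], [0.843, -0.537, 0.0], [-0.0, -0.0, -1.0]]
ft_force: [-3.1, 2.8, 6.0]
grip_width: 0.0189
gripper_force: 50.3
```

>>> drive_tool:
  offset:
    - [0,0.01,0]
    - [0,0.01,0]
    - [0,0.01,0]
    - [0,0.01,0]
    - [0,0.01,0]
    - [0,0,0]
    - [0,0,0]
    - [0,0,0]
    - [0,0,0]
    - [0,0,0]
  turn:
    - [0,0,0]
    - [0,0,0]
    - [0,0,0]
    - [0,0,0]
    - [0,0,0]
    - [0,0,0]
    - [0,0,0]
    - [0,0,0]
    - [0,0,0]
    - [0,0,0]
  hand: [0,0,0,0,0,0,0,0,0,0]

```text
time_s: 30.2
position: [0.443, -0.358, 0.0353]
tool_rot: [[0.537, 0.843, -0.0], [0.843, -0.537, 0.0], [-0.0, -0.0, -1.0]]
ft_force: [-2.6, 1.9, 6.3]
grip_width: 0.0191
gripper_force: 50.3
```

>>> drive_tool:
  offset:
    - [0,0.01,0]
    - [0,0.01,0]
    - [0,0.01,0]
    - [0,0.01,0]
    - [0,0.01,0]
    - [0,0,0]
    - [0,0,0]
    - [0,0,0]
    - [0,0,0]
    - [0,0,0]
  turn:
    - [0,0,0]
    - [0,0,0]
    - [0,0,0]
    - [0,0,0]
    - [0,0,0]
    - [0,0,0]
    - [0,0,0]
    - [0,0,0]
    - [0,0,0]
    - [0,0,0]
  hand: [0,0,0,0,0,0,0,0,0,0]

```text
time_s: 31.45
position: [0.4441, -0.3587, 0.0353]
tool_rot: [[0.537, 0.843, -0.002], [0.843, -0.537, 0.001], [-0.0, -0.002, -1.0]]
ft_force: [-5.7, 3.3, 8.5]
grip_width: 0.0198
gripper_force: 50.6
```

>>> drive_tool:
  offset:
    - [0,0.01,0]
    - [0,0.01,0]
    - [0,0.005,0]
    - [0,0,0]
    - [0,0,0]
    - [0,0,0]
    - [0,0,0]
    - [0,0,0]
    - [0,0,0]
    - [0,0,0]
  turn:
    - [0,0,0]
    - [0,0,0]
    - [0,0,0]
    - [0,0,0]
    - [0,0,0]
    - [0,0,0]
    - [0,0,0]
    - [0,0,0]
    - [0,0,0]
    - [0,0,0]
  hand: [0,0,0,0,0,0,0,0,0,0]

```text
time_s: 32.7
position: [0.4441, -0.3587, 0.0353]
tool_rot: [[0.537, 0.843, -0.003], [0.843, -0.537, 0.002], [0.0, -0.004, -1.0]]
ft_force: [-10.5, 5.3, 11.6]
grip_width: 0.0194
gripper_force: 51.0
```

>>> drive_tool:
  offset:
    - [0,0.01,0]
    - [0,0.01,0]
    - [0,0.005,0]
    - [0,0,0]
    - [0,0,0]
    - [0,0,0]
    - [0,0,0]
    - [0,0,0]
    - [0,0,0]
    - [0,0,0]
  turn:
    - [0,0,0]
    - [0,0,0]
    - [0,0,0]
    - [0,0,0]
    - [0,0,0]
    - [0,0,0]
    - [0,0,0]
    - [0,0,0]
    - [0,0,0]
    - [0,0,0]
  hand: [0,0,0,0,0,0,0,0,0,0]

```text
time_s: 33.95
position: [0.4441, -0.3586, 0.0354]
tool_rot: [[0.537, 0.843, -0.005], [0.844, -0.537, 0.004], [0.0, -0.006, -1.0]]
ft_force: [-16.6, 8.5, 15.6]
grip_width: 0.0196
gripper_force: 51.4
```

>>> drive_tool:
  offset:
    - [0,-0.025,0]
    - [0,-0.02,-0.01]
    - [0,0,0]
    - [0,0,0]
    - [0,0,0]
    - [0,0,-0.3]
    - [0,0,-0.8]
    - [0,0,-0.9]
    - [0,0,0]
    - [0,0,0]
  turn:
    - [0,0,0]
    - [0,0,0]
    - [0,0,0]
    - [0,0,0]
    - [0,0,0]
    - [0,0,0]
    - [0,0,0]
    - [0,0,0]
    - [0,0,0]
    - [0,0,0]
  hand: [0,0,0.35,0.35,0.35,0.35,0.35,0.35,0.35,0.2]

```text
time_s: 35.2
position: [0.4448, -0.359, 0.1152]
tool_rot: [[0.537, 0.843, -0.0], [0.843, -0.537, 0.0], [0.0, -0.0, -1.0]]
ft_force: [-0.0, -0.4, -0.7]
grip_width: 0.0173
gripper_force: 0.0
```

```bash
python3 - <<'E'
from h import *
J=np.array([.4602,-.3626]);a=np.radians(-32.45);R=np.array([[np.cos(a),-np.sin(a)],[np.sin(a),np.cos(a)]])
for g,r in ((.505,.085),(.3,.085),(1.2,.085),(1.5,.085)):
    print(g,(J+R@[.01-r*np.sin(g),.0456+r*np.cos(g)]).round(4))
togo([.4983,-.2447,.11],-32.45+90)
print(observe()["q"].round(1))
E
```

```text
0.505 [ 0.4983 -0.2446]
0.3 [ 0.5155 -0.2475]
1.2 [ 0.4428 -0.261 ]
1.5 [ 0.4248 -0.2789]
t 35.2 pos [ 0.4448 -0.359   0.1152] z [-2.e-04  2.e-04 -1.e+00] w 0.0173 F [-0.  -0.4 -0.7] q6 -18.27234924452965
turn z -15.008 off now [ 3.129 -0.407  0.131] off after [0.404 3.129 0.131]
[-50.8  30.1  81.   -0.   69.  -18.3]
```

>>> drive_tool:
  offset:
    - [0,0,0]
    - [0,0,0]
    - [0,0,0]
    - [0,0,0]
    - [0,0,0]
    - [0.7,0.3,0]
    - [0.75,0.3,0]
    - [0.75,0.3,0]
    - [0.73,0.26,0]
    - [0,0,0]
  turn:
    - [0,0,-1]
    - [0,0,-1]
    - [0,0,-1]
    - [0,0,-1]
    - [0,0,-0.83]
    - [0,0,0]
    - [0,0,0]
    - [0,0,0]
    - [0,0,0]
    - [0,0,0]
  hand: [0.35,0.35,0.35,0.35,0.35,0.35,0.35,0.35,0.35,0.35]

```text
time_s: 36.45
position: [0.4986, -0.2432, 0.1144]
tool_rot: [[0.059, 0.998, -0.002], [0.998, -0.059, 0.002], [0.001, -0.002, -1.0]]
ft_force: [0.4, 0.3, -0.2]
grip_width: 0.0301
gripper_force: 0.0
```

```bash
python3 - <<'E'
from h import *
from rig import get_image
togo([.4983,-.2447,.047],-3.5)
im=get_image('side');cv2.imwrite('pics/s2.png',cv2.resize(im[60:180,180:330],(750,600),interpolation=cv2.INTER_CUBIC))
E
```

```text
t 36.45 pos [ 0.4986 -0.2432  0.1144] z [-0.0018  0.0015 -1.    ] w 0.0301 F [ 0.4  0.3 -0.2] q6 -34.87130739406013
turn z 0.022 off now [-0.04  -0.002  1.685] off after [-0.038 -0.005  1.685]
```

View pics/s2.png

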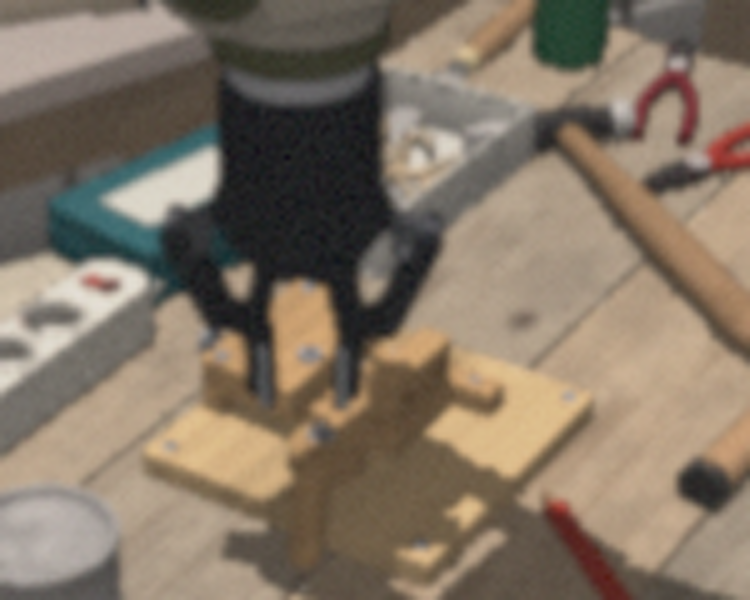

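The bracket sits in the jig at crop (410,360) with its foot under the guide. The fingers, at x 262 and 345, are centred over the knob at x ~303, so I descend.

>>> drive_tool:
  offset:
    - [-0.04,0,0.3]
    - [0,0,0.4]
    - [0,0,0.4]
    - [0,0,0.3]
    - [0,0,0.28]
    - [0,0,0]
    - [0,0,0]
    - [0,0,0]
    - [0,0,0]
    - [0,0,0]
  turn:
    - [0,0,0]
    - [0,0,0]
    - [0,0,0]
    - [0,0,0]
    - [0,0,0]
    - [0,0,0]
    - [0,0,0]
    - [0,0,0]
    - [0,0,0]
    - [0,0,0]
  hand: [0.35,0.35,0.35,0.35,0.35,0.35,0.28,0.28,0.28,0.28]

```text
time_s: 37.75
position: [0.4984, -0.2467, 0.0483]
tool_rot: [[0.061, 0.998, 0.0], [0.998, -0.061, -0.0], [-0.0, 0.0, -1.0]]
ft_force: [0.9, 0.5, 0.4]
grip_width: 0.0236
gripper_force: 0.0
```

>>> drive_tool:
  offset:
    - [-0.007,-0.167,0]
    - [-0.007,-0.167,0]
    - [-0.007,-0.167,0]
    - [-0.007,-0.167,0]
    - [-0.007,-0.167,0]
    - [-0.007,-0.167,0]
    - [-0.007,-0.167,0]
    - [-0.007,-0.167,0]
    - [0,0,0]
    - [0,0,0]
  turn:
    - [0,0,-0.75]
    - [0,0,-0.75]
    - [0,0,-0.75]
    - [0,0,-0.75]
    - [0,0,-0.75]
    - [0,0,-0.75]
    - [0,0,-0.75]
    - [0,0,-0.75]
    - [0,0,0]
    - [0,0,0]
  hand: [0.28,0.28,0.28,0.28,0.28,0.28,0.28,0.28,0.28,0.28]

```text
time_s: 39.0
position: [0.4476, -0.2599, 0.0482]
tool_rot: [[-0.536, 0.844, -0.0], [0.844, 0.536, -0.0], [-0.0, -0.0, -1.0]]
ft_force: [-1.0, 0.1, 0.6]
grip_width: 0.0236
gripper_force: 0.0
```

```bash
cat >> h.py <<'E'
def cam():
    o=observe();J=np.array([.4602,-.3626]);a=np.radians(-32.45);R=np.array([[np.cos(a),-np.sin(a)],[np.sin(a),np.cos(a)]])
    d=R.T@(o["position"][:2]-J)-[.01,.0456];y=o["tool_rot"][:,1]
    print("tcp r,g",np.hypot(*d),np.arctan2(-d[0],d[1]),"F tool",(o["tool_rot"].T@o["ft_force"]).round(1),"yaw err deg",np.degrees(np.arctan2(y[1],y[0])-a-np.arctan2(-d[0],d[1])),"w",o["grip_width"])
E
python3 -c "
from h import *
cam()"
```

```text
tcp r,g 0.08313728293020922 1.1458828414186464 F tool [ 0.6 -0.8 -0.6] yaw err deg -0.8035771362782799 w 0.023649054831822332
```

>>> drive_tool:
  offset:
    - [-0.001,-0.0425,0]
    - [-0.001,-0.0425,0]
    - [-0.001,-0.0425,0]
    - [0,0,0]
    - [0,0,0]
    - [0,0,0]
    - [0,0,0]
    - [0,0,0]
    - [0,0,0]
    - [0,0,0]
  turn:
    - [0,0,-0.19]
    - [0,0,-0.19]
    - [0,0,-0.19]
    - [0,0,0]
    - [0,0,0]
    - [0,0,0]
    - [0,0,0]
    - [0,0,0]
    - [0,0,0]
    - [0,0,0]
  hand: [0.28,0.28,0.28,0.28,0.28,0.28,0.28,0.28,0.28,0.28]

```text
time_s: 40.25
position: [0.4433, -0.2629, 0.0481]
tool_rot: [[-0.586, 0.81, 0.0], [0.81, 0.586, -0.0], [-0.0, -0.0, -1.0]]
ft_force: [0.3, 0.7, -0.4]
grip_width: 0.0239
gripper_force: 0.0
```

```bash
python3 -c "
from h import *
cam()
from rig import get_image
for i in range(3): get_image('side');print((observe()['tool_rot'].T@observe()['ft_force']).round(1))
im=get_image('side');cv2.imwrite('pics/s3.png',cv2.resize(im[80:180,200:320],(720,600),interpolation=cv2.INTER_CUBIC))"
```

```text
tcp r,g 0.08314691028723008 1.2088081669188822 F tool [0.4 0.6 0.4] yaw err deg -0.9072345182059282 w 0.023941598047409394
[-0.2 -0.8  1.4]
[ 0.1 -0.  -0.7]
[ 0.2 -0.1  0.2]
```

View pics/s3.png

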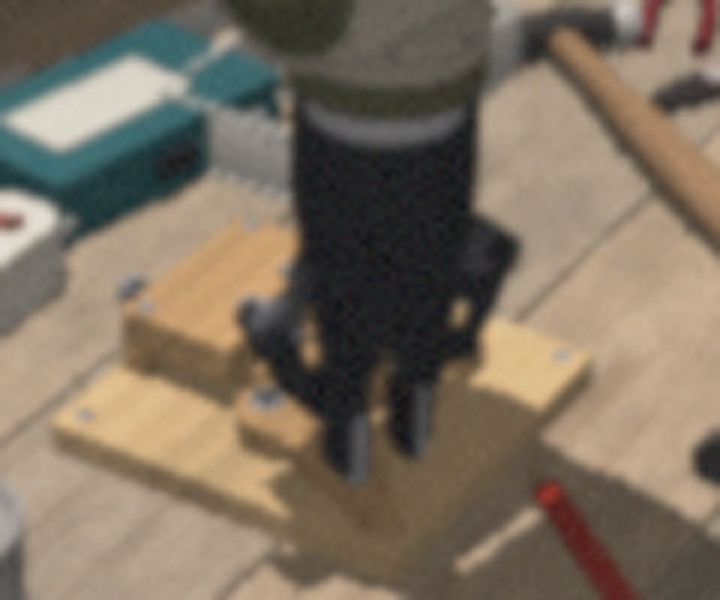

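The lever followed: it now points to the knob between the fingers, at about crop (370,490). I continue in small steps.

>>> drive_tool:
  offset:
    - [-0.001,-0.0425,0]
    - [-0.001,-0.0425,0]
    - [-0.001,-0.0425,0]
    - [0,0,0]
    - [0,0,0]
    - [0,0,0]
    - [0,0,0]
    - [0,0,0]
    - [0,0,0]
    - [0,0,0]
  turn:
    - [0,0,-0.19]
    - [0,0,-0.19]
    - [0,0,-0.19]
    - [0,0,0]
    - [0,0,0]
    - [0,0,0]
    - [0,0,0]
    - [0,0,0]
    - [0,0,0]
    - [0,0,0]
  hand: [0.28,0.28,0.28,0.28,0.28,0.28,0.28,0.28,0.28,0.28]

```text
time_s: 41.7
position: [0.4393, -0.2661, 0.0481]
tool_rot: [[-0.634, 0.774, -0.0], [0.774, 0.634, -0.0], [-0.0, -0.0, -1.0]]
ft_force: [-0.0, 0.4, -0.4]
grip_width: 0.024
gripper_force: 0.0
```

```bash
python3 -c "
from h import *
cam()"
```

```text
tcp r,g 0.083180824849772 1.2702108017183713 F tool [0.3 0.2 0.4] yaw err deg -1.0054365277779562 w 0.023984801242245238
```

>>> drive_tool:
  offset:
    - [-0.001,-0.0425,0]
    - [-0.001,-0.0425,0]
    - [-0.001,-0.0425,0]
    - [0,0,0]
    - [0,0,0]
    - [0,0,0]
    - [0,0,0]
    - [0,0,0]
    - [0,0,0]
    - [0,0,0]
  turn:
    - [0,0,-0.19]
    - [0,0,-0.19]
    - [0,0,-0.19]
    - [0,0,0]
    - [0,0,0]
    - [0,0,0]
    - [0,0,0]
    - [0,0,0]
    - [0,0,0]
    - [0,0,0]
  hand: [0.28,0.28,0.28,0.28,0.28,0.28,0.28,0.28,0.28,0.28]

```text
time_s: 42.95
position: [0.4357, -0.2692, 0.0481]
tool_rot: [[-0.679, 0.734, 0.0], [0.734, 0.679, 0.0], [0.0, 0.001, -1.0]]
ft_force: [3.8, 3.2, -0.6]
grip_width: 0.024
gripper_force: 2.6
```

```bash
python3 -c "
from h import *
cam()"
```

```text
tcp r,g 0.0832339679117233 1.3279763088989445 F tool [-0.2  5.   0.6] yaw err deg -0.871650372111114 w 0.023978702360064098
```

>>> drive_tool:
  offset:
    - [0,-0.015,0]
    - [0,-0.015,0]
    - [0,0,0]
    - [0,0,0]
    - [0,0,0]
    - [0,0,0]
    - [0,0,0]
    - [0,0,0]
    - [0,0,0]
    - [0,0,0]
  turn:
    - [0,0,0]
    - [0,0,0]
    - [0,0,0]
    - [0,0,0]
    - [0,0,0]
    - [0,0,0]
    - [0,0,0]
    - [0,0,0]
    - [0,0,0]
    - [0,0,0]
  hand: [0.28,0.28,0.28,0.28,0.28,0.28,0.28,0.28,0.28,0.28]

```text
time_s: 44.2
position: [0.4348, -0.2698, 0.0481]
tool_rot: [[-0.679, 0.734, 0.001], [0.734, 0.679, 0.001], [0.0, 0.001, -1.0]]
ft_force: [3.8, 4.9, 0.1]
grip_width: 0.0239
gripper_force: 3.1
```

```bash
python3 -c "
from h import *
cam()"
```

```text
tcp r,g 0.08339105825546544 1.3400390091634513 F tool [ 1.   6.2 -0.1] yaw err deg -1.560153889769026 w 0.02390544117448227
```

>>> drive_tool:
  offset:
    - [0,-0.02,0]
    - [0,-0.015,0]
    - [0,0,0]
    - [0,0,0]
    - [0,0,0]
    - [0,0,0]
    - [0,0,0]
    - [0,0,0]
    - [0,0,0]
    - [0,0,0]
  turn:
    - [0,0,0]
    - [0,0,0]
    - [0,0,0]
    - [0,0,0]
    - [0,0,0]
    - [0,0,0]
    - [0,0,0]
    - [0,0,0]
    - [0,0,0]
    - [0,0,0]
  hand: [0.28,0.28,0.28,0.28,0.28,0.28,0.28,0.28,0.28,0.28]

```text
time_s: 45.45
position: [0.4341, -0.2703, 0.0481]
tool_rot: [[-0.679, 0.734, 0.001], [0.734, 0.679, 0.002], [0.0, 0.002, -1.0]]
ft_force: [6.7, 6.5, -0.9]
grip_width: 0.0237
gripper_force: 4.9
```

```bash
python3 -c "
from h import *
cam()"
```

```text
tcp r,g 0.08355862191851154 1.3504141578788278 F tool [0.2 9.3 0.9] yaw err deg -2.1599927434787265 w 0.023690513118333343
```

>>> drive_tool:
  offset:
    - [0,0.03,0]
    - [0,0.05,0]
    - [0,0.05,0]
    - [0,0,0]
    - [0,0,0]
    - [0,0,-0.3]
    - [0,0,-0.8]
    - [0,0,-0.9]
    - [0,0,-0.5]
    - [0,0,0]
  turn:
    - [0,0,0]
    - [0,0,0]
    - [0,0,0]
    - [0,0,0]
    - [0,0,0]
    - [0,0,0]
    - [0,0,0]
    - [0,0,0]
    - [0,0,0]
    - [0,0,0]
  hand: [0.28,0.28,0.28,0.34,0.34,0.34,0.34,0.34,0.34,0.34]

```text
time_s: 46.7
position: [0.4378, -0.2682, 0.1499]
tool_rot: [[-0.679, 0.734, 0.003], [0.734, 0.679, -0.003], [-0.004, 0.0, -1.0]]
ft_force: [0.6, -0.1, -1.0]
grip_width: 0.0291
gripper_force: 0.0
```

>>> drive_tool:
  offset:
    - [0.8,0,-0.3]
    - [0.8,0,-0.3]
    - [0.8,0,0]
    - [0.8,0,0]
    - [0.6,0,0]
    - [0,0,0]
    - [0,0,0]
    - [0,0,0]
    - [0,0,0]
    - [0,0,0]
  turn:
    - [0,0,0]
    - [0,0,0]
    - [0,0,0]
    - [0,0,0]
    - [0,0,0]
    - [0,0,0]
    - [0,0,0]
    - [0,0,0]
    - [0,0,0]
    - [0,0,0]
  hand: [0.34,0.34,0.34,0.34,0.34,0.34,0.34,0.34,0.34,0.34]

```text
time_s: 47.95
position: [0.3343, -0.1562, 0.172]
tool_rot: [[-0.679, 0.734, -0.0], [0.734, 0.679, 0.0], [0.0, -0.0, -1.0]]
ft_force: [1.0, -0.5, 0.5]
grip_width: 0.029
gripper_force: 0.0
```

```bash
python3 -c "
from h import *
from rig import get_image
im=get_image('top');cv2.imwrite('pics/t9.png',cv2.resize(im[150:262,280:405],(669,600),interpolation=cv2.INTER_CUBIC))"
```

```text
(no output)
```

View pics/t9.png

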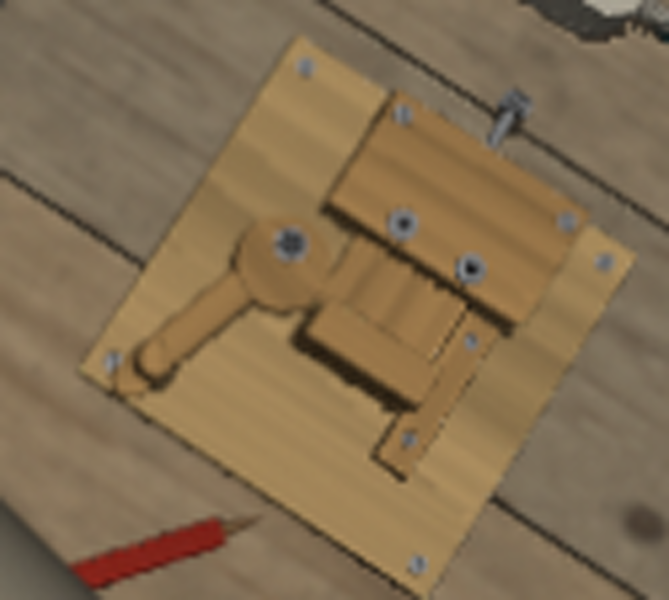

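The top crop shows the foot under the guide, the bracket's side on the fence (line at ~(450,335)) and the cam bearing on the other side at ~(325,285). The arm is clear of everything, so I hand the job in.

```bash
python3 -c "
from rig import env
print(env.close_job())"
```

```text
the job is handed in; nothing more can be done
None
```

The job is handed in, with no verdict returned: the bracket was pressed home on the stop (18.6 N wrist push, part of it friction), the cam holds it against the fence (about 9 N at the knob), and the arm is clear of everything.

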